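# Unlock the moulding controller, key in the mould change, lock it again

## Robot

A 7-joint arm with a two-finger parallel gripper is mounted at the origin on the work surface. World frame = base frame: x ahead of the robot, y to its left, z up, the work surface at z = 0. Lengths are in m, angles in rad, forces in N, time in s.
With the tool pointing down it reaches from about 0.4 to 0.85 m from the base axis. Payload 10.4 kg.
Tool frame: the origin (TCP) lies midway between the tips of the shut fingers; the grasp point (between the pads) lies 19 mm behind it (manip.pinch_z is the distance from the TCP to the grasp point, in m); y points along the fingers, x is the direction in which the jaws open and shut, and the axes are right-handed (so a half turn about y gives the same grasp; the last joint's range is limited). The gripper opens to 85 mm and grips with 20 to 120 N. Pads are 22 mm wide; open, the fingers measure 114 mm over their backs; the gripper's body (76 mm by 85 mm) begins 54 mm behind the grasp point. The pads swing forward as they close: fully open they stand 13 mm farther back than shut.
Start: joints at [-1.322, 0.332, -0.065, 1.46, 0.022, 1.35, -0.088], TCP at [0.168, 0.602, 0.231] pointing down, gripper open.
Joint ranges: [-2.6, 2.6], [-0.5, 2.12], [-1.47, 1.34], [0.16, 2.42], [-1.27, 4.41], [0.06, 2.06], [-2.6, 2.6]. Speed limits (rad/s): [2.22, 2.22, 2.79, 2.79, 3.14, 3.14, 3.14].

## Interface

Orientations are given as a unit quaternion [x, y, z, w].
In Python, from workcell import manip gives the robot as it stands.
- The arm moves only by the shell command python3 -m pendant 'ROWS' [OPENING] [FORCE]. ROWS is a JSON object of lists of equal length, an entry for each row: "offset": the shift along the tool's x, y, z scaled (see below), a list of three; "turn": the turn, a rotation vector about the tool's x, y, z scaled (see below), a list of three. A call has 1 to 12 rows; each row is the pose to reach, as a shift and turn from the pose measured when the call began, along the tool's axes at that moment; what a row does not reach only later rows make up. The controller multiplies each number of a shift by 200 mm and each number of a turn by 45 degrees. A row lasts 1/8 s, in which the tool goes at most 62.5 mm and 10.7 degrees, less where a joint would pass 70% of its speed; a pose out of reach is approached as far as the arm can. A call with a number of a shift or a turn outside -1 to 1 is refused whole. A call with a gripper value outside its range is refused whole. OPENING is the opening in per cent of the stroke, from 0 (shut) to 100 (fully open), set as the call begins (- or left out, the last holds). The fingers move at their own pace and stop on an object; FORCE is the grip in N (left out, the last holds). Time passes only in rows, so rows that repeat a pose let the fingers close. It gives the time, the measured TCP pose, the force and the opening at its end, in the units of the state.
- manip.get_obs(): the state, without advancing time (a new reading comes with each control period).
- manip.camera(name): name is "scene" or "side" or "wrist"; returns (picture, depth): 384x512x3 uint8, red, green, blue; 384x512 float32, m along the optical axis (not along the pixel's ray), 0 where there is no reading.
- manip.camera_model(name): a dict with "intrinsics" (3x3 intrinsics, pixels), "k1" (the pictures are not rectified: a ray, as slopes to the right and down, at radius r is drawn at 1 + k1 r^2 times it, then the intrinsics apply), "R" (3x3) and "t" (3): a world point X has camera coordinates R X + t; the wrist camera has in their place "tool_from_camera" (4x4, takes a point from camera to tool coordinates, whose origin is the TCP and whose axes are the tool frame's). Camera axes: x right, y down, z forward; pixel columns grow to the right and rows downward; lengths in m; the calibration is good to about 2 mm. A picture is of the moment at which its call begins: read the wrist's pose just before it. camera_model takes no time and is no camera call.
- manip.hand_in(): hands the job in, once; it reports no verdict.
The state is a dict: "clock": time; "joint_pos": joint angles; "joint_velocities": joint speeds; "tau": joint torques, N m; "position": TCP position; "ee_rot": TCP orientation; "ft_force": force on the tool from outside, world axes, zero at the start; "torque": the same for the moment, N m; "grip_width": opening from 0.0 (shut) to 1.0 (fully open).
Only numpy, scipy, OpenCV 4.12 (cv2) and the standard library are available. Lean on these libraries where they do the work, as an engineer would, in place of code of your own. Each camera call takes 0.05 s, during which the arm holds its last target. There are 200 camera calls.

## Task

Take the mode key from its stand, push it fully down into the key switch on the moulding controller, turn it a quarter turn clockwise (seen from above) to the stop and let go of it. With the key left there, press the buttons fully down one at a time: first the round one, then the square one, then the long bar; never press the cross-shaped button, and no button before the switch is turned. Then take hold of the key again, turn it back to where it went in and leave it fully in the switch, without disturbing the tray, jar and caliper.

Things in the scene. Friction and masses are not known exactly. Their poses are not given: they have to be found in the camera images.
- key_bow (a point): mode key, 82 mm tall, 90 g: a black upright flat bow 62 mm long (its x) by 14 mm thick (its y) by 44 mm high, over a short neck (10 mm high), a steel shoulder plate (36 x 18 x 6 mm) and a steel blade 28 mm (x) by 10 mm (y) that reaches 22 mm below the shoulder's underside. This point is the centre of the bow, 38 mm above the shoulder's underside; z is up. Half a turn about z makes no difference to fit. It starts upright, blade in the stand
- key_shoulder (a point): point of the mode key at the centre of its shoulder's underside (top of the blade); axes as the bow's. It lies on the slot's mouth when the key is fully in
- stand: grey steel key stand, block 70 (x) x 60 (y) x 45 mm high fixed to the bench, with a loose slot in its top along its x in which the key stands; origin at the centre of its underside
- console: moulding controller, off-white flat box 200 (x) x 320 (y) x 50 mm high fixed to the bench; a narrow dark display along its +x edge, four buttons in a two by two block on its -y half, the key switch on its +y half. Origin at the centre of its underside. Which button is at which place of the block varies
- lock_slot (a point): key switch: steel square core (44 mm) that turns in a round dark steel collar (76 mm across, 26 mm high) on the console. This point is the centre of the slot's mouth, in the core's top face, 82 mm above the bench; it turns with the core. The slot runs along its x, 30 mm long and 12 mm wide with a bevelled mouth (1 mm play each side of the blade, so the key turns some 0.07 rad in it before the core follows), 26 mm deep; z is up
- lock (a joint): angle of the key switch core, rad: 0 as at the start, grows clockwise from above to the stop at 1.57. It stays where it is left (0.06 N m of friction)
- round_top (a point): centre of the top face of the round button (white, 32 mm across); the point moves down with the button. It stands 70 mm above the bench when up. Same axes as the console's
- square_top (a point): centre of the top face of the square button (white, 30 x 30 mm); the point moves down with the button. It stands 70 mm above the bench when up. Same axes as the console's
- bar_top (a point): centre of the top face of the long bar button (white, 18 mm in x by 46 mm in y); the point moves down with the button. It stands 70 mm above the bench when up. Same axes as the console's
- cross_top (a point): centre of the top face of the cross-shaped button (white, arms 40 mm long and 13 mm wide), not to be pressed; the point moves down with the button. It stands 70 mm above the bench when up. Same axes as the console's
- btn_round (a joint): how far the round button is pressed in, metres: 0 up, 0.006 fully down. It starts to give at about 1.5 N, is fully down at 5 N, and springs back
- btn_square (a joint): how far the square button is pressed in, metres: 0 up, 0.006 fully down. It starts to give at about 1.5 N, is fully down at 5 N, and springs back
- btn_bar (a joint): how far the long bar button is pressed in, metres: 0 up, 0.006 fully down. It starts to give at about 1.5 N, is fully down at 5 N, and springs back
- btn_cross (a joint): how far the cross button is pressed in, metres: 0 up, 0.006 fully down. It starts to give at about 1.5 N, is fully down at 5 N, and springs back
- tray_mid (a point): clear loose tray of white mouldings, 130 (x) x 90 (y) x 30 mm high, its centre; leave alone
- jar_mid (a point): white loose jar, 60 mm across and 85 mm tall, its centre; leave alone
- caliper_mid (a point): loose digital caliper lying flat, 190 mm along its x, 12 mm thick, near the middle of its beam; leave alone
There are look-alikes about, which are no part of the job. What is shaped like the part that bears key_bow but blue is not meant.

How it is judged:
By the outcome, as a careful person would: the job done as asked, in the order asked, and still so for the second after the job is handed in, with the robot touching nothing.
It also fails if it takes over 64 s, if anything falls off the work surface, if the arm or the gripper's body presses on something with over 40 N, if the wrist force passes 120 N, or if a joint passes its speed limit or range.

## Working session

There is one attempt and no reset: what is moved stays moved. The work goes in short steps, Python scripts to look and compute and a shell command to move; the robot and the scene stay as the last step left them, time stands still between calls to the robot, and variables do not carry over. Pictures are saved under pics/ and viewed, about 8 in all and at most 12, crops included, and the job is handed in when it is done.

```bash
mkdir -p pics
cat > h.py <<'E'
import numpy as np, cv2
from scipy.spatial.transform import Rotation as Ro
from workcell import manip
def shot(name):
    o=manip.get_obs(); p,d=manip.camera(name); m=manip.camera_model(name)
    if name=="wrist":
        T=np.eye(4);T[:3,:3]=Ro.from_quat(o["ee_rot"]).as_matrix();T[:3,3]=o["position"]
        W=T@np.array(m["tool_from_camera"])
    else:
        R=np.array(m["R"]);t=np.array(m["t"]);W=np.eye(4);W[:3,:3]=R.T;W[:3,3]=-R.T@t
    return p,d,(np.array(m["intrinsics"]),m["k1"],W)
def ray(c,uv):
    K,k1,W=c; uv=np.atleast_2d(np.float64(uv))
    q=cv2.undistortPoints(uv.reshape(-1,1,2),K,np.array([k1,0,0,0.])).reshape(-1,2)
    return W[:3,3],np.c_[q,np.ones(len(q))]@W[:3,:3].T
def onz(c,uv,z):
    o,d=ray(c,uv); return o+d*((z-o[2])/d[:,2])[:,None]
def cloud(c,d):
    h,w=d.shape;v,u=np.mgrid[:h,:w];o,r=ray(c,np.c_[u.ravel(),v.ravel()])
    return (o+r*d.ravel()[:,None]).reshape(h,w,3)
def save(n,p): cv2.imwrite(f"pics/{n}.png",cv2.cvtColor(p,cv2.COLOR_RGB2BGR))
def st():
    o=manip.get_obs();R=Ro.from_quat(o["ee_rot"]).as_matrix()
    print("t",round(o["clock"],2),"p",np.round(o["position"],4),"F",np.round(o["ft_force"],1),"M",np.round(o["torque"],2),"g",round(o["grip_width"],3));print(np.round(R,3));return o,R
def rel(target,yawx=None):
    """rows offset/turn to reach target TCP; tool down, tool x along yawx (mod pi)"""
    o,R=st();off=R.T@(np.array(target)-o["position"])
    print("offset",np.round(off/0.2,4))
    if yawx is not None:
        best=None
        for a in (yawx,yawx+np.pi):
            x=np.array([np.cos(a),np.sin(a),0]);z=np.array([0,0,-1.]);G=np.c_[x,np.cross(z,x),z]
            v=Ro.from_matrix(R.T@G).as_rotvec()
            print("turn",np.round(v/(np.pi/4),4),"j7",round(o["joint_pos"][6],2))
E
python3 - <<'E'
from h import *
a=shot("scene");b=shot("side")
save("scene",a[0]);save("side",b[0]);np.savez("s.npz",a=a[0],ad=a[1],b=b[0],bd=b[1])
st()
for n in("scene","side"):
    c=manip.camera_model(n);print(np.round(-np.array(c["R"]).T@np.array(c["t"]),3))
print(np.round(manip.camera_model("wrist")["tool_from_camera"],3),manip.pinch_z)
E
```

```text
t 0.1 p [0.1677 0.6017 0.2306] F [ 0.  -0.4  0. ] M [-0.05  0.01  0.05] g 1.003
[[ 0.268 -0.    -0.963]
 [ 0.963 -0.001  0.268]
 [-0.001 -1.    -0.   ]]
[1.014 0.429 0.968]
[0.575 0.811 0.571]
[[ 1.    -0.    -0.    -0.   ]
 [ 0.    -0.319  0.948 -0.143]
 [-0.    -0.948 -0.319  0.081]
 [ 0.     0.     0.     1.   ]] 0.0187
```

View pics/scene.png

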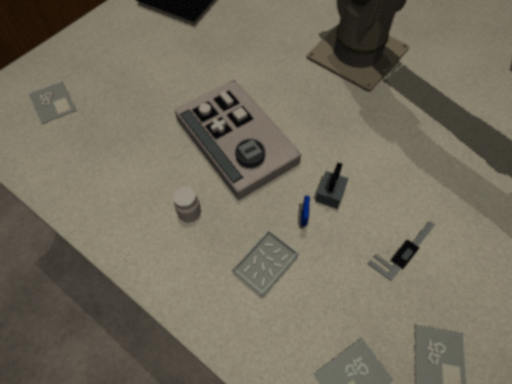

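View pics/side.png

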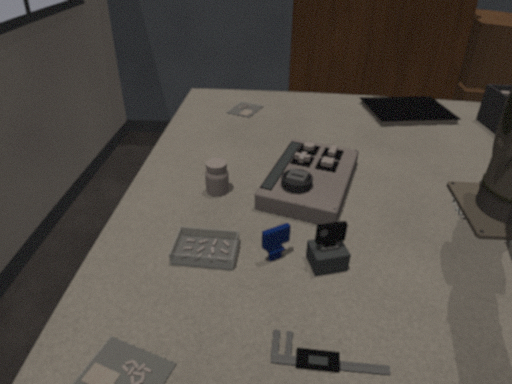

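The scene view shows the key in its stand at about (335,180), the console at (238,137) with its switch at (250,152), and the blue decoy at (305,212). In the side view the key is at (330,235) and the switch at (297,181). Next I measure from depth.

Run:
```python
import re
s=open("h.py").read()
s=s.replace("z=np.array([0,0,-1.]);G=np.c_[x,np.cross(z,x),z]","y=np.array([0,0,-1.]);G=np.c_[x,y,np.cross(x,y)]")
open("h.py","w").write(s)
from h import *
Z=np.load("s.npz")
for n,k in(("scene","a"),("side","b")):
    m=manip.camera_model(n);R=np.array(m["R"]);W=np.eye(4);W[:3,:3]=R.T;W[:3,3]=-R.T@np.array(m["t"])
    c=(np.array(m["intrinsics"]),m["k1"],W);P=cloud(c,Z[k+"d"]);img=Z[k].astype(int)
    print(n,"floor z",np.nanmedian(P[...,2]))
    z=P[...,2];win=np.zeros(z.shape,bool)
    if n=="scene": win[70:205,170:310]=1
    else: win[135:225,250:365]=1
    top=win&(abs(z-.05)<.006)
    pts=P[top][:,:2].astype(np.float32);r=cv2.minAreaRect(pts);print("console",r)
    win[:]=0
    if n=="scene": win[155:215,312:355]=1
    else: win[215:280,300:355]=1
    for lo,hi in((.035,.052),(.07,.15)):
        q=P[win&(z>lo)&(z<hi)];print("key",lo,len(q),q.mean(0),cv2.minAreaRect(q[:,:2].astype(np.float32)))
        w,v=np.linalg.eigh(np.cov(q[:,:2].T));print(np.arctan2(v[1,1],v[0,1]),w**.5, "zmax",q[:,2].max())
    if n=="scene":win[:]=0;win[130:172,230:270]=1
    else: win[:]=0;win[165:197,278:318]=1
    q=P[win&(z>.07)&(z<.1)];print("lock",len(q),q.mean(0),cv2.minAreaRect(q[:,:2].astype(np.float32)))
    if n=="scene":
        for nm,uv in dict(p1=(206,108),p2=(228,98),p3=(240,114),p4=(218,126)).items(): print(nm,onz(c,uv,.07))
    x0,y0,x1,y1=(170,75,360,215) if n=="scene" else (240,135,365,280)
    cr=cv2.resize(Z[k][y0:y1,x0:x1],None,fx=3,fy=3,interpolation=cv2.INTER_CUBIC)
    save("crop_"+n,np.clip(cr*1.5,0,255).astype(np.uint8))
```

```text
scene floor z -0.0005559602057339519
console ((0.5139468908309937, -0.055554091930389404), (0.4234018921852112, 0.3220342695713043), 44.58601379394531)
key 0.035 509 [0.47652087 0.2238282  0.04382102] ((0.47154107689857483, 0.22182030975818634), (0.07293402403593063, 0.059715889394283295), 16.648958206176758)
-2.867891541031382 [0.01904319 0.02175095] zmax 0.051152110105307846
key 0.07 183 [0.4778775  0.22407874 0.09898936] ((0.47233259677886963, 0.222065731883049), (0.06308399140834808, 0.014054360799491405), 17.11996841430664)
-2.842528868823318 [0.00414685 0.02009802] zmax 0.1076253274656791
lock 481 [0.53605301 0.01136285 0.07694161] ((0.53534996509552, 0.010110091418027878), (0.07564568519592285, 0.07448957860469818), 13.682779312133789)
p1 [[ 0.49789143 -0.17230774  0.07      ]]
p2 [[ 0.43434632 -0.14945958  0.07      ]]
p3 [[ 0.45654565 -0.08814441  0.07      ]]
p4 [[ 0.52330722 -0.10697723  0.07      ]]
side floor z 0.00071545513465332
console ((0.49426841735839844, -0.07316967844963074), (0.32410088181495667, 0.19831925630569458), 73.40695190429688)
key 0.035 660 [0.47095795 0.23079205 0.04454745] ((0.474989652633667, 0.1798892319202423), (0.07874154299497604, 0.15372541546821594), 6.363609313964844)
0.9705210669106012 [0.02191098 0.02403496] zmax 0.051936389980784536
key 0.07 535 [0.47176864 0.22632804 0.09136646] ((0.47094282507896423, 0.22259169816970825), (0.06024163216352463, 0.01574505679309368), 18.21965980529785)
-2.8595687116476918 [0.00321549 0.01781404] zmax 0.10694660781952836
lock 445 [0.53459992 0.01657132 0.07769936] ((0.5332190990447998, 0.010622750967741013), (0.07558953016996384, 0.07299565523862839), 20.561004638671875)
```

View pics/crop_scene.png

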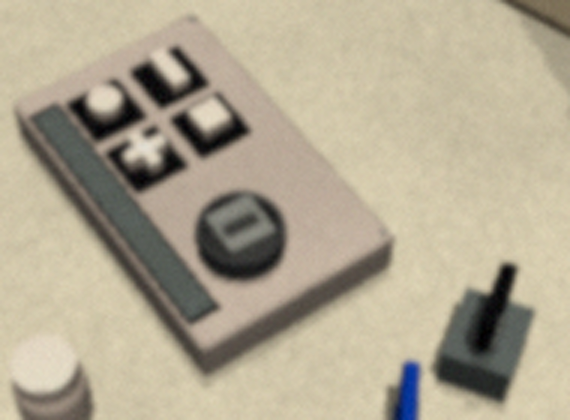

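The close crop puts round at top left, bar at top right, square at lower right and cross at lower left. Computing the approach above the key and the slot direction.

```bash
python3 - <<'E'
from h import *
m=manip.camera_model("scene");R=np.array(m["R"]);W=np.eye(4);W[:3,:3]=R.T;W[:3,3]=-R.T@np.array(m["t"])
c=(np.array(m["intrinsics"]),m["k1"],W)
q=onz(c,[(245,152.3),(256,148.3)],.082);print(q,np.degrees(np.arctan2(*(q[1]-q[0])[[1,0]])))
rel([.4715,.2225,.16],np.radians(107.5))
E
python3 -m pendant '{"offset":[[-0.25,0.05,-0.35],[-0.5,0.1,-0.7],[-0.7,0.18,-0.98],[-0.7,0.18,-0.98],[-0.7,0.18,-0.98],[-0.7,0.18,-0.98],[-0.7,0.18,-0.98]],"turn":[[0,-0.2,0],[0,-0.4,0],[0,-0.6,0],[0,-0.733,0],[0,-0.733,0],[0,-0.733,0],[0,-0.733,0]]}' 100 60
python3 - <<'E'
from h import *
rel([.4715,.2225,.16],np.radians(107.5))
E
```

```text
[[0.5496196  0.00716664 0.082     ]
 [0.52306275 0.02078947 0.082     ]] 152.84358474726903
t 0.1 p [0.1677 0.6017 0.2306] F [ 0.  -0.4  0. ] M [-0.05  0.01  0.05] g 1.003
[[ 0.268 -0.    -0.963]
 [ 0.963 -0.001  0.268]
 [-0.001 -1.    -0.   ]]
offset [-1.4185  0.355  -1.9723]
turn [-4.000e-04 -7.349e-01 -1.500e-03] j7 -0.09
turn [ 2.0000e-03  3.2651e+00 -5.0000e-04] j7 -0.09
clock: 0.98
position: [0.3178, 0.4154, 0.1948]
ee_rot: [-0.418, -0.57, 0.571, 0.418]
ft_force: [-0.0, 0.2, 0.4]
grip_width: 1.001
t 0.97 p [0.3178 0.4154 0.1948] F [-0.   0.2  0.4] M [0.05 0.02 0.02] g 1.001
[[-0.301 -0.001 -0.954]
 [ 0.954 -0.001 -0.301]
 [-0.001 -1.     0.001]]
offset [-1.1508  0.1747 -0.4426]
turn [-0.001   0.0003 -0.001 ] j7 0.87
turn [-1.6000e-03 -3.9997e+00  1.6000e-03] j7 0.87
```

```bash
python3 -m pendant '{"offset":[[-0.3,0.05,-0.1],[-0.6,0.08,-0.2],[-0.9,0.1,-0.3],[-1,0.1,-0.44],[-1,0.1,-0.44],[-1,0.1,-0.44],[-1,0.1,-0.44]],"turn":[[0,0,0],[0,0,0],[0,0,0],[0,0,0],[0,0,0],[0,0,0],[0,0,0]]}'
python3 - <<'E'
from h import *
a=shot("wrist");P=cloud(a[2],a[1]);z=P[...,2]
ok=(a[1]>0)&(a[0].max(2)<70)&(z>.075)&(z<.115)&(np.hypot(P[...,0]-.4715,P[...,1]-.2225)<.06)
q=P[ok];print(len(q),cv2.minAreaRect(q[:,:2].astype(np.float32)),q[:,2].max());save("w1",a[0])
rel([.4715,.2225,.066],np.radians(107.5))
E
```

```text
clock: 1.85
position: [0.4609, 0.2525, 0.1749]
ee_rot: [-0.417, -0.57, 0.571, 0.417]
ft_force: [-0.1, 0.2, -0.3]
grip_width: 0.995
1436 ((0.4710499942302704, 0.21976663172245026), (0.06097681075334549, 0.014167136512696743), 17.348848342895508) 0.10736202960255145
t 1.9 p [0.461  0.2523 0.175 ] F [-0.2  0.6  0.3] M [-0.03  0.05  0.02] g 1.0
[[-0.303 -0.001 -0.953]
 [ 0.953 -0.001 -0.303]
 [-0.    -1.     0.001]]
offset [-0.1576  0.5449 -0.0053]
turn [-0.0012  0.0032 -0.0006] j7 1.32
turn [-9.0000e-04 -3.9968e+00  1.9000e-03] j7 1.32
```

View pics/w1.png

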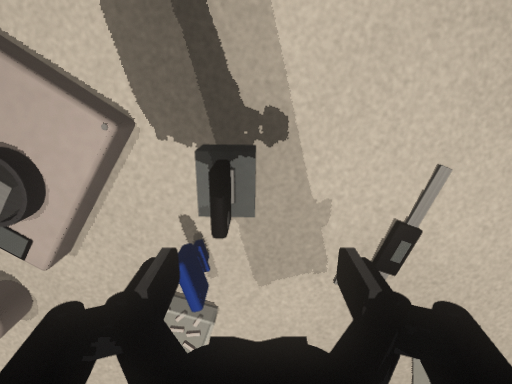

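The bow lies at about (220,200) in the stand at (226,180). The decoy at (193,278) is clear of the finger paths. Descending and gripping.

```bash
python3 -m pendant '{"offset":[[-0.1,0,0],[-0.163,0.1,0],[-0.163,0.3,0],[-0.163,0.5,0],[-0.163,0.55,0],[-0.163,0.55,0]],"turn":[[0,0,0],[0,0,0],[0,0,0],[0,0,0],[0,0,0],[0,0,0]]}' 100 60
python3 -m pendant '{"offset":[[0,0,0],[0,0,0],[0,0,0],[0,0,0],[0,0,0],[0,0,0]],"turn":[[0,0,0],[0,0,0],[0,0,0],[0,0,0],[0,0,0],[0,0,0]]}' 0 60
python3 -c "
from h import *
st()"
```

```text
clock: 2.65
position: [0.4711, 0.2206, 0.0654]
ee_rot: [-0.417, -0.57, 0.571, 0.418]
ft_force: [1.3, 0.3, 0.6]
grip_width: 0.999
clock: 3.4
position: [0.4713, 0.2208, 0.0658]
ee_rot: [-0.418, -0.57, 0.571, 0.417]
ft_force: [-1.3, -0.5, 5.7]
grip_width: 0.157
t 3.4 p [0.4713 0.2208 0.0658] F [-1.3 -0.5  5.7] M [-0.14  0.29  0.01] g 0.157
[[-0.303 -0.    -0.953]
 [ 0.953 -0.001 -0.303]
 [-0.001 -1.     0.001]]
```

```bash
python3 -m pendant '{"offset":[[0,-0.1,0],[0,-0.25,0],[0,-0.5,0],[0,-0.65,0],[0,-0.65,0]],"turn":[[0,0,0],[0,0,0],[0,0,0],[0,0,0],[0,0,0]]}'
python3 -c "
from h import *
rel([.534,.0105,.19],np.radians(63))"
```

```text
clock: 4.03
position: [0.4724, 0.2214, 0.1978]
ee_rot: [0.418, 0.572, -0.57, -0.417]
ft_force: [-0.3, -0.2, -1.0]
grip_width: 0.159
t 4.03 p [0.4724 0.2214 0.1978] F [-0.3 -0.2 -1. ] M [-0.02  0.04 -0.04] g 0.159
[[-0.303  0.003 -0.953]
 [ 0.953  0.001 -0.303]
 [ 0.001 -1.    -0.003]]
offset [-1.0985  0.0386  0.0256]
turn [0.0035 0.9916 0.0022] j7 1.38
turn [ 2.7000e-03 -3.0084e+00 -4.3000e-03] j7 1.38
```

```bash
python3 -m pendant '{"offset":[[-0.2,0,0],[-0.45,0.02,0.01],[-0.7,0.02,0.02],[-0.95,0.02,0.026],[-1,0.02,0.026],[-1,0.02,0.026],[-1,0.02,0.026]],"turn":[[0,0.2,0],[0,0.4,0],[0,0.6,0],[0,0.8,0],[0,0.99,0],[0,0.99,0],[0,0.99,0]]}'
python3 - <<'E'
from h import *
rel([.534,.0105,.19],np.radians(63))
a=shot("wrist");save("w2",a[0]);np.savez("w2.npz",p=a[0],d=a[1],K=a[2][0],k=a[2][1],W=a[2][2])
E
```

```text
clock: 4.9
position: [0.5274, 0.0304, 0.1929]
ee_rot: [-0.602, -0.372, 0.371, 0.602]
ft_force: [-0.6, 0.7, -1.2]
grip_width: 0.158
t 4.9 p [0.5274 0.0304 0.1929] F [-0.6  0.7 -1.2] M [-0.   -0.01  0.01] g 0.158
[[ 0.449  0.001 -0.894]
 [ 0.894  0.001  0.449]
 [ 0.002 -1.    -0.001]]
offset [-0.074   0.0145 -0.0739]
turn [0.0009 0.0076 0.0025] j7 1.02
turn [ 3.9000e-03 -3.9924e+00 -1.3000e-03] j7 1.02
```

View pics/w2.png

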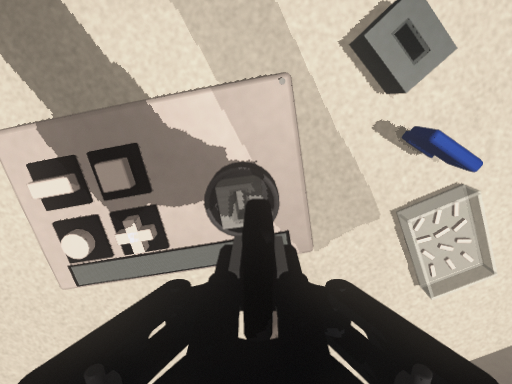

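The slot at about (240,205) is partly hidden by the held key. I'll shift sideways by 45 mm and look again, with a crop.

```bash
python3 -m pendant '{"offset":[[0.2,0,0],[0.22,0,-0.05],[0.22,0,-0.05],[0.22,0,-0.05]],"turn":[[0,0,0],[0,0,0],[0,0,0],[0,0,0]]}'
python3 - <<'E'
from h import *
st()
a=shot("wrist");np.savez("w3.npz",p=a[0],d=a[1],K=a[2][0],k=a[2][1],W=a[2][2])
P=cloud(a[2],a[1]);z=P[...,2];r=np.hypot(P[...,0]-.534,P[...,1]-.0105)
ok=(r<.045)&(z>.074)&(z<.09);q=P[ok];print(cv2.minAreaRect(q[:,:2].astype(np.float32)),cv2.minEnclosingCircle(q[:,:2].astype(np.float32)),np.percentile(q[:,2],[5,50,95]))
deep=(r<.025)&(z<.074);q=P[deep];v,u=np.where(deep);print(len(q),u.mean(),v.mean(),q[:,2].min())
v,u=np.where(ok);x0,y0=u.min()-15,v.min()-15;x0,y0=max(x0,0),max(y0,0);print(x0,y0,u.max(),v.max())
g=a[0][y0:y0+190,x0:x0+190];save("w3c",cv2.resize(np.clip(g.astype(int)*2,0,255).astype(np.uint8),None,fx=3,fy=3,interpolation=cv2.INTER_CUBIC))
E
```

```text
clock: 5.45
position: [0.5558, 0.0647, 0.1931]
ee_rot: [-0.602, -0.372, 0.371, 0.602]
ft_force: [-0.6, -0.0, -0.3]
grip_width: 0.156
t 5.45 p [0.5558 0.0647 0.1931] F [-0.6 -0.  -0.3] M [ 0.03 -0.03 -0.04] g 0.156
[[ 0.449  0.001 -0.894]
 [ 0.894  0.001  0.449]
 [ 0.002 -1.    -0.001]]
((0.5348053574562073, 0.008856374770402908), (0.07372625917196274, 0.07403557002544403), 4.1446733474731445) ((0.534512996673584, 0.008088658563792706), 0.03801850229501724) [0.07504813 0.08050685 0.08315198]
661 203.54009077155825 183.75642965204236 0.05230746590649282
145 141 235 227
```

View pics/w3c.png

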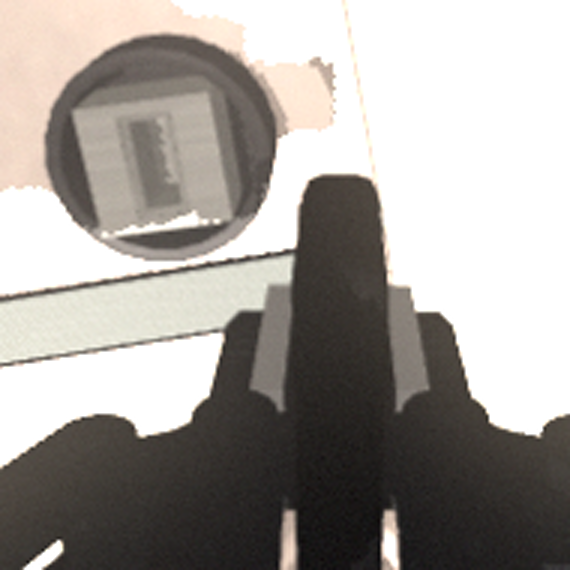

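Crop (3x, origin (145,141)): core corners at about (73,110), (210,93), (234,220) and (100,238); slot mouth at (120,117), (172,112), (186,203) and (133,208). Projecting these and checking the key in the hand.

Run:
```python
from h import *
Z=np.load("w3.npz");c=(Z["K"],float(Z["k"]),Z["W"])
core=np.array([(73,110),(210,93),(234,220),(100,238)])/3.+[145,141]
slot=np.array([(120,117),(172,112),(186,203),(133,208)])/3.+[145,141]
for q in(core,slot):
    w=onz(c,q,.082)[:,:2];print(w.mean(0).round(4),[ (round(float(np.linalg.norm(d)),4),round(float(np.degrees(np.arctan2(d[1],d[0]))),1)) for d in np.roll(w,-1,0)-w])
P=cloud(c,Z["d"]);o=manip.get_obs();R=Ro.from_quat(o["ee_rot"]).as_matrix();T=(P-o["position"])@R
ok=(abs(T[...,0])<.012)&(abs(T[...,2])<.06)&(T[...,1]>-.055)&(T[...,1]<.05)&(Z["d"]>0)
q=T[ok];print(len(q))
for lo in np.arange(-.055,.05,.006):
    s=q[(q[:,1]>=lo)&(q[:,1]<lo+.006)]
    if len(s)>3: print(round(lo,3),len(s),np.percentile(s[:,0],[2,98]).round(4),np.percentile(s[:,2],[2,98]).round(4))
```

```text
[0.5361 0.0082] [(0.0439, 70.5), (0.0434, -19.0), (0.0454, -108.5), (0.0443, 159.2)]
[0.5341 0.0089] [(0.0167, 68.9), (0.031, -21.8), (0.0176, -110.9), (0.0311, 156.4)]
5857
-0.055 255 [-0.0116  0.0119] [-0.0103  0.0115]
-0.049 348 [-0.0115  0.0117] [-0.0099  0.0114]
-0.043 3513 [-0.0086  0.0083] [-0.0265  0.0286]
-0.037 652 [-0.0111  0.0112] [-0.0234  0.0304]
-0.031 280 [-0.0115  0.0115] [0.0092 0.0304]
-0.025 246 [-0.0114  0.0116] [0.0093 0.0305]
-0.019 202 [-0.0116  0.0116] [0.0092 0.0303]
-0.013 177 [-0.0116  0.0116] [0.0092 0.0303]
-0.007 129 [-0.0111  0.0113] [0.0093 0.0304]
-0.001 33 [-0.0068  0.0057] [0.0269 0.0304]
0.011 18 [-0.0092  0.0087] [0.012  0.0172]
0.017 4 [-0.0087  0.0086] [0.0163 0.017 ]
```

Run:
```python
from h import *
rel([.5339,.009,.14],np.radians(69.5))
```

```text
t 5.5 p [0.5558 0.0647 0.1932] F [-0.1 -0.2  0.2] M [ 0.01  0.03 -0.01] g 0.157
[[ 0.449  0.002 -0.893]
 [ 0.893  0.001  0.449]
 [ 0.002 -1.    -0.001]]
offset [-0.2986  0.2656 -0.027 ]
turn [ 0.0012 -0.1375  0.0025] j7 0.98
turn [-3.9000e-03  3.8625e+00  1.8000e-03] j7 0.98
```

```bash
python3 -m pendant '{"offset":[[-0.15,0,-0.01],[-0.298,0.05,-0.027],[-0.298,0.26,-0.027],[-0.298,0.266,-0.027],[-0.298,0.266,-0.027]],"turn":[[0,-0.06,0],[0,-0.137,0],[0,-0.137,0],[0,-0.137,0],[0,-0.137,0]]}'
python3 - <<'E'
from h import *
rel([.5339,.009,.128],np.radians(69.5))
a=shot("wrist");c=a[2];P=cloud(c,a[1]);z=P[...,2];r=np.hypot(P[...,0]-.5345,P[...,1]-.0087)
q=P[(r<.045)&(z>.074)&(z<.09)&(a[1]>0)];print(len(q),cv2.minEnclosingCircle(q[:,:2].astype(np.float32)))
b=shot("side");save("w4",np.hstack([cv2.resize(a[0][100:260,180:330],(300,320)),cv2.resize(np.clip(b[0][120:230,245:355].astype(int)*1.7,0,255).astype(np.uint8),(320,320),interpolation=2)]))
E
```

```text
clock: 6.12
position: [0.5343, 0.0093, 0.1411]
ee_rot: [0.581, 0.404, -0.402, -0.581]
ft_force: [0.5, 1.0, -0.9]
grip_width: 0.161
t 6.12 p [0.5343 0.0093 0.1411] F [ 0.5  1.  -0.9] M [-0.06  0.    0.01] g 0.161
[[ 0.35   0.002 -0.937]
 [ 0.937  0.002  0.35 ]
 [ 0.002 -1.    -0.002]]
offset [-0.0024  0.0653  0.0016]
turn [ 0.0021 -0.0001  0.0029] j7 1.19
turn [-4.6000e-03  3.9999e+00  3.4000e-03] j7 1.19
3456 ((0.5346060395240784, 0.007885987870395184), 0.03811802342534065)
```

View pics/w4.png

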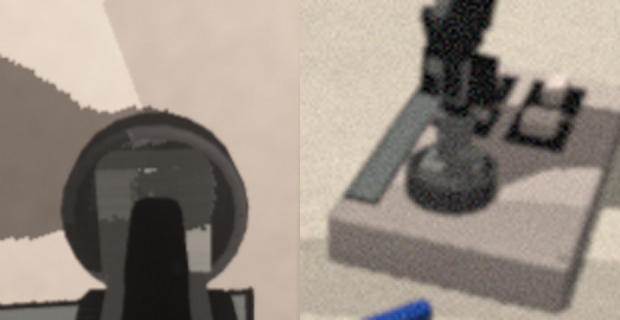

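Both views show the blade centred over the core and parallel to it. Descending gently.

```bash
python3 -m pendant '{"offset":[[-0.003,0.04,0],[-0.003,0.07,0],[-0.003,0.09,0],[-0.003,0.11,0],[-0.003,0.12,0],[-0.003,0.12,0]],"turn":[[0,0,0],[0,0,0],[0,0,0],[0,0,0],[0,0,0],[0,0,0]]}'
python3 -c "
from h import *
rel([.5339,.0088,.10],np.radians(69.5))"
```

```text
clock: 6.98
position: [0.5347, 0.0089, 0.1173]
ee_rot: [0.581, 0.404, -0.402, -0.581]
ft_force: [-0.9, 0.5, -1.3]
grip_width: 0.155
t 6.97 p [0.5347 0.0089 0.1173] F [-0.9  0.5 -1.3] M [0.01 0.02 0.03] g 0.155
[[ 0.35   0.003 -0.937]
 [ 0.937  0.002  0.35 ]
 [ 0.003 -1.    -0.003]]
offset [-0.0021  0.0867  0.0036]
turn [0.0033 0.0001 0.0037] j7 1.2
turn [ 0.0057 -3.9999 -0.0052] j7 1.2
```

Tip is in without force. Continuing.

```bash
python3 -m pendant '{"offset":[[0,0.02,0],[0,0.04,0],[0,0.055,0],[0,0.068,0],[0,0.074,0],[0,0.078,0],[0,0.078,0]],"turn":[[0,0,0],[0,0,0],[0,0,0],[0,0,0],[0,0,0],[0,0,0],[0,0,0]]}'
python3 -c "
from h import *
rel([.5339,.0088,.10],np.radians(69.5))"
```

```text
clock: 7.85
position: [0.5348, 0.009, 0.1027]
ee_rot: [0.581, 0.405, -0.402, -0.581]
ft_force: [-4.5, -0.8, 11.5]
grip_width: 0.148
t 7.85 p [0.5348 0.009  0.1027] F [-4.5 -0.8 11.5] M [-0.09  1.33 -0.05] g 0.148
[[ 0.35   0.003 -0.937]
 [ 0.937  0.002  0.35 ]
 [ 0.003 -1.    -0.002]]
offset [-0.0023  0.0135  0.0037]
turn [ 0.0031 -0.0001  0.0043] j7 1.21
turn [-0.0067  3.9999  0.0049] j7 1.21
```

Seated: contact at 11.5 N with the shoulder at the mouth height. Turning clockwise, about 45° per call.

```bash
python3 -m pendant '{"offset":[[0,0,0.002],[0,0,0.002],[0,0,0.002],[0,0,0.002],[0,0,0.002],[0,0,0.002],[0,0,0.002]],"turn":[[0,0.17,0],[0,0.34,0],[0,0.51,0],[0,0.68,0],[0,0.85,0],[0,1,0],[0,1,0]]}'
python3 -c "
from h import *
rel([.5345,.0088,.10],np.radians(69.5-94))"
```

```text
clock: 8.72
position: [0.5344, 0.0086, 0.1029]
ee_rot: [-0.691, -0.152, 0.149, 0.691]
ft_force: [-1.4, -1.9, 1.7]
grip_width: 0.151
t 8.72 p [0.5344 0.0086 0.1029] F [-1.4 -1.9  1.7] M [-0.53  0.39 -0.01] g 0.151
[[ 0.91   0.003 -0.415]
 [ 0.415  0.002  0.91 ]
 [ 0.004 -1.     0.   ]]
offset [0.0009 0.0143 0.0004]
turn [-0.0023  1.0894  0.0046] j7 0.46
turn [ 5.5000e-03 -2.9106e+00  2.8000e-03] j7 0.46
```

```bash
python3 -m pendant '{"offset":[[0,0,0],[0,0,0],[0,0,0],[0,0,0],[0,0,0],[0,0,0],[0,0,0]],"turn":[[0,0.17,0],[0,0.34,0],[0,0.51,0],[0,0.68,0],[0,0.85,0],[0,1,0],[0,1,0]]}'
python3 -c "
from h import *
rel([.5345,.0088,.10],np.radians(69.5-94))"
python3 -m pendant '{"offset":[[0,0,0],[0,0,0],[0,0,0],[0,0,0]],"turn":[[0,0.06,0],[0,0.12,0],[0,0.12,0],[0,0.12,0]]}'
python3 -c "
from h import *
rel([.5345,.0088,.10],np.radians(69.5-94))"
```

```text
clock: 9.6
position: [0.5342, 0.0088, 0.1028]
ee_rot: [-0.695, 0.124, -0.125, 0.697]
ft_force: [-2.1, -1.0, 1.1]
grip_width: 0.156
t 9.6 p [0.5342 0.0088 0.1028] F [-2.1 -1.   1.1] M [-0.16  0.53  0.04] g 0.156
[[ 0.938  0.003  0.347]
 [-0.347  0.002  0.938]
 [ 0.002 -1.     0.003]]
offset [0.0015 0.0141 0.0007]
turn [-0.0036  0.0936  0.0027] j7 -0.29
turn [ 0.0041 -3.9064  0.0056] j7 -0.29
clock: 10.1
position: [0.5341, 0.0089, 0.1028]
ee_rot: [-0.689, 0.155, -0.157, 0.691]
ft_force: [-2.6, -0.3, 2.2]
grip_width: 0.157
t 10.1 p [0.5341 0.0089 0.1028] F [-2.6 -0.3  2.2] M [-0.23  0.64  0.82] g 0.157
[[ 0.903  0.003  0.43 ]
 [-0.43   0.002  0.903]
 [ 0.002 -1.     0.003]]
offset [0.002  0.0141 0.0005]
turn [-0.0036 -0.0218  0.0022] j7 -0.38
turn [-3.5000e-03  3.9782e+00 -5.6000e-03] j7 -0.38
```

At the stop: 0.82 N·m resisting, 95° turned in total. Releasing and rising.

```bash
python3 -m pendant '{"offset":[[0,0,0],[0,0,0],[0,0,0],[0,-0.1,0],[0,-0.3,0],[0,-0.5,0],[0,-0.5,0]],"turn":[[0,-0.02,0],[0,-0.02,0],[0,-0.02,0],[0,-0.02,0],[0,-0.02,0],[0,-0.02,0],[0,-0.02,0]]}' 100
python3 - <<'E'
from h import *
cx=np.array([np.cos(np.radians(-17.5)),np.sin(np.radians(-17.5))])
a=shot("wrist");c=a[2];save("w5",a[0])
P=cloud(c,a[1]);z=P[...,2];q=P[(a[1]>0)&(z>.10)&(z<.16)&(np.hypot(P[...,0]-.5345,P[...,1]-.009)<.045)]
print("bow",len(q),cv2.minAreaRect(q[:,:2].astype(np.float32)),np.percentile(q[:,2],[50,98]))
# buttons: white tops from scene
b=shot("scene");P=cloud(b[2],b[1]);z=P[...,2]
ok=((z>.062)&(z<.078)&(P[...,1]<-.04)&(P[...,1]>-.21)&(P[...,0]>.38)&(P[...,0]<.6)&(b[1]>0)&(b[0].min(2)>110)).astype(np.uint8)
n,l,s,ce=cv2.connectedComponentsWithStats(ok)
for i in range(1,n):
    if s[i,4]>15:
        q=P[l==i];print(s[i,4],ce[i].round(1),onz(b[2],ce[i],.07).round(4),cv2.minAreaRect(q[:,:2].astype(np.float32)))
st()
E
```

```text
clock: 10.98
position: [0.5355, 0.0087, 0.2057]
ee_rot: [-0.689, 0.148, -0.153, 0.693]
ft_force: [-0.0, 0.3, -0.3]
grip_width: 1.002
bow 1364 ((0.535497784614563, 0.009113125503063202), (0.06185939535498619, 0.014509826898574829), 66.35518646240234) [0.14162469 0.14342572]
66 [204.2 107.2] [[ 0.4987 -0.178   0.07  ]] ((0.4992740750312805, -0.17918293178081512), (0.02849314920604229, 0.024997837841510773), 81.17363739013672)
72 [217.3 124. ] [[ 0.5195 -0.1127  0.07  ]] ((0.5182048678398132, -0.11295429617166519), (0.02897842414677143, 0.02703050523996353), 34.36166763305664)
t 11.07 p [0.5338 0.0088 0.2027] F [ 0.  -0.3 -0.2] M [ 0.03  0.01 -0.02] g 0.997
[[ 0.909  0.003  0.416]
 [-0.416  0.002  0.909]
 [ 0.002 -1.     0.003]]
```

View pics/w5.png

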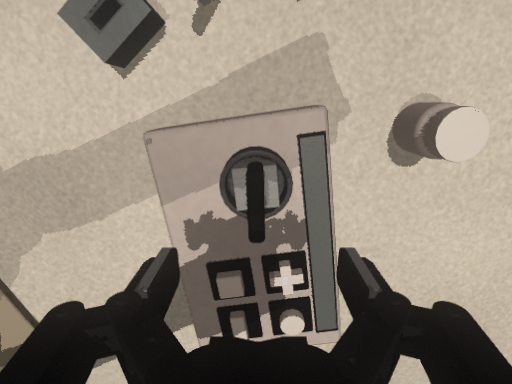

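The key stands in the switch, now turned (bow at (256,200), top at 0.1415 m as expected). The buttons are round (291,321), cross (288,278), square (230,283) and bar (239,322). Projecting them from both wrist views.

Run:
```python
from h import *
Z=np.load("w2.npz");c=(Z["K"],float(Z["k"]),Z["W"])
print(onz(c,[(78,243),(115,175),(55,187),(132,236)],.07).round(4))
P=cloud(c,Z["d"]);z=P[...,2]
ok=((abs(z-.07)<.0045)&(P[...,1]<-.04)&(P[...,1]>-.22)&(P[...,0]>.36)&(P[...,0]<.6)).astype(np.uint8)
ok=cv2.morphologyEx(ok,cv2.MORPH_OPEN,np.ones((3,3),np.uint8))
n,l,s,ce=cv2.connectedComponentsWithStats(ok)
for i in range(1,n):
    if s[i,4]>80: q=P[l==i];print(s[i,4],ce[i].round(0),cv2.minAreaRect(q[:,:2].astype(np.float32)))
top=(abs(z-.05)<.004)&(P[...,0]<.63)&(P[...,0]>.36)&(P[...,1]>-.26)&(P[...,1]<.11)
print(cv2.minAreaRect(P[top][:,:2].astype(np.float32)))
```

```text
[[ 0.4981 -0.1731  0.07  ]
 [ 0.4542 -0.0912  0.07  ]
 [ 0.4366 -0.1539  0.07  ]
 [ 0.5175 -0.115   0.07  ]]
876 [113. 175.] ((0.453713059425354, -0.0940304696559906), (0.030767036601901054, 0.029347285628318787), 74.14730834960938)
757 [ 51. 187.] ((0.43450674414634705, -0.1593584269285202), (0.04746067896485329, 0.0178130641579628), 74.01115417480469)
788 [134. 235.] ((0.51880943775177, -0.11358380317687988), (0.036404166370630264, 0.036629173904657364), 29.49251365661621)
630 [ 76. 245.] ((0.4991113245487213, -0.1787479966878891), (0.030907191336154938, 0.030591275542974472), 63.58041000366211)
((0.49489349126815796, -0.07451583445072174), (0.3189384341239929, 0.19916392862796783), 73.54102325439453)
```

```bash
python3 -c "
from h import *
rel([.4991,-.1787,.10],np.radians(-16.2))"
```

```text
t 11.07 p [0.5338 0.0088 0.2027] F [ 0.  -0.3 -0.2] M [ 0.03  0.01 -0.02] g 0.997
[[ 0.909  0.003  0.416]
 [-0.416  0.002  0.909]
 [ 0.002 -1.     0.003]]
offset [ 0.231   0.5107 -0.9267]
turn [-0.0041 -0.186   0.0028] j7 -0.43
turn [-0.0042  3.814  -0.0061] j7 -0.43
```

```bash
python3 -m pendant '{"offset":[[0.05,0,-0.2],[0.12,0,-0.45],[0.18,0.05,-0.7],[0.231,0.15,-0.927],[0.231,0.35,-0.927],[0.231,0.5,-0.927],[0.231,0.51,-0.927],[0.231,0.51,-0.927]],"turn":[[0,0,0],[0,-0.1,0],[0,-0.186,0],[0,-0.186,0],[0,-0.186,0],[0,-0.186,0],[0,-0.186,0],[0,-0.186,0]]}' 0
python3 -c "
from h import *
rel([.4991,-.1787,.062],np.radians(-16.2))"
```

```text
clock: 12.08
position: [0.4991, -0.1789, 0.1005]
ee_rot: [-0.699, 0.099, -0.101, 0.701]
ft_force: [0.0, -0.3, 0.1]
grip_width: 0.001
t 12.07 p [ 0.4991 -0.1789  0.1005] F [ 0.  -0.3  0.1] M [ 0.   -0.03  0.  ] g 0.001
[[ 0.96   0.003  0.279]
 [-0.279  0.002  0.96 ]
 [ 0.002 -1.     0.003]]
offset [-0.0008  0.1924  0.0003]
turn [-0.0033 -0.0001  0.0029] j7 0.18
turn [-0.0045  3.9999 -0.0052] j7 0.18
```

```bash
python3 -m pendant '{"offset":[[0,0.1,0],[0,0.14,0],[0,0.165,0],[0,0.18,0],[0,0.192,0],[0,0.192,0]],"turn":[[0,0,0],[0,0,0],[0,0,0],[0,0,0],[0,0,0],[0,0,0]]}'
python3 -c "
from h import *
rel([.4537,-.094,.10],np.radians(-16.2))"
```

```text
clock: 12.82
position: [0.4997, -0.1788, 0.0638]
ee_rot: [-0.699, 0.099, -0.101, 0.701]
ft_force: [-8.1, 4.6, 22.5]
grip_width: 0.001
t 12.82 p [ 0.4997 -0.1788  0.0638] F [-8.1  4.6 22.5] M [ 0.95  1.95 -0.04] g 0.001
[[ 0.96   0.004  0.279]
 [-0.279  0.003  0.96 ]
 [ 0.003 -1.     0.004]]
offset [-0.339  -0.1803  0.3437]
turn [-0.0053 -0.0004  0.0035] j7 0.23
turn [-0.0056  3.9996 -0.0083] j7 0.23
```

Round is fully down (z = 0.064, 22 N). Lifting and moving to the square one.

```bash
python3 -m pendant '{"offset":[[0,-0.1,0],[0,-0.27,0],[-0.17,-0.27,0.17],[-0.339,-0.27,0.344],[-0.339,-0.19,0.344],[-0.339,-0.18,0.344],[-0.339,-0.18,0.344]],"turn":[[0,0,0],[0,0,0],[0,0,0],[0,0,0],[0,0,0],[0,0,0],[0,0,0]]}'
python3 -c "
from h import *
rel([.4537,-.094,.062],np.radians(-16.2))"
```

```text
clock: 13.7
position: [0.4539, -0.0953, 0.0999]
ee_rot: [-0.699, 0.099, -0.101, 0.701]
ft_force: [0.7, -0.1, 0.0]
grip_width: -0.001
t 13.7 p [ 0.4539 -0.0953  0.0999] F [ 0.7 -0.1  0. ] M [-0.01  0.    0.03] g -0.001
[[ 0.96   0.003  0.281]
 [-0.281  0.002  0.96 ]
 [ 0.003 -1.     0.003]]
offset [-0.0032  0.1896  0.0053]
turn [-0.0037 -0.0028  0.0034] j7 -0.08
turn [-0.0054  3.9972 -0.0058] j7 -0.08
```

```bash
python3 -m pendant '{"offset":[[0,0.1,0.005],[0,0.14,0.005],[0,0.165,0.005],[0,0.18,0.005],[0,0.19,0.005],[0,0.19,0.005]],"turn":[[0,0,0],[0,0,0],[0,0,0],[0,0,0],[0,0,0],[0,0,0]]}'
python3 -c "
from h import *
rel([.4345,-.1594,.10],np.radians(-16.2))"
```

```text
clock: 14.45
position: [0.4546, -0.095, 0.0636]
ee_rot: [-0.699, 0.1, -0.102, 0.701]
ft_force: [-12.6, -2.2, 29.4]
grip_width: -0.003
t 14.45 p [ 0.4546 -0.095   0.0636] F [-12.6  -2.2  29.4] M [-0.29  2.85 -0.01] g -0.003
[[ 0.959  0.003  0.282]
 [-0.282  0.003  0.959]
 [ 0.002 -1.     0.004]]
offset [-0.0051 -0.183  -0.3366]
turn [-0.0045 -0.004   0.003 ] j7 -0.02
turn [-0.0047  3.996  -0.0071] j7 -0.02
```

Square is fully down (z = 0.0636, 29 N). Next is the bar.

```bash
python3 -m pendant '{"offset":[[0,-0.1,0],[0,-0.25,0],[0,-0.25,-0.17],[-0.005,-0.25,-0.337],[-0.005,-0.19,-0.337],[-0.005,-0.18,-0.337],[-0.005,-0.18,-0.337]],"turn":[[0,0,0],[0,0,0],[0,0,0],[0,0,0],[0,0,0],[0,0,0],[0,0,0]]}'
python3 -m pendant '{"offset":[[0,0.1,0],[0,0.14,0],[0,0.165,0],[0,0.18,0],[0,0.189,0],[0,0.189,0]],"turn":[[0,0,0],[0,0,0],[0,0,0],[0,0,0],[0,0,0],[0,0,0]]}'
python3 -c "
from h import *
st()"
```

```text
clock: 15.32
position: [0.4347, -0.1586, 0.0992]
ee_rot: [-0.699, 0.099, -0.101, 0.701]
ft_force: [1.1, 0.2, 0.4]
grip_width: 0.0
clock: 16.08
position: [0.4352, -0.1582, 0.0635]
ee_rot: [-0.698, 0.1, -0.101, 0.702]
ft_force: [-14.8, 7.2, 39.5]
grip_width: -0.0
t 16.07 p [ 0.4352 -0.1582  0.0635] F [-14.8   7.2  39.5] M [1.5  3.33 0.07] g -0.0
[[ 0.96   0.003  0.281]
 [-0.281  0.005  0.96 ]
 [ 0.001 -1.     0.006]]
```

Bar is fully down too. Rising and going back above the key.

```bash
python3 -m pendant '{"offset":[[0,-0.1,0],[0,-0.35,0],[0,-0.6,0],[0,-0.72,0],[0,-0.72,0],[0,-0.72,0]],"turn":[[0,0,0],[0,0,0],[0,0,0],[0,0,0],[0,0,0],[0,0,0]]}' 100
python3 -c "
from h import *
rel([.5345,.009,.2],np.radians(-24))"
```

```text
clock: 16.82
position: [0.4345, -0.1589, 0.2068]
ee_rot: [-0.698, 0.1, -0.101, 0.702]
ft_force: [-0.7, 0.2, -0.5]
grip_width: 1.002
t 16.82 p [ 0.4345 -0.1589  0.2068] F [-0.7  0.2 -0.5] M [ 0.02  0.06 -0.01] g 1.002
[[ 0.96   0.002  0.281]
 [-0.281  0.005  0.96 ]
 [ 0.    -1.     0.006]]
offset [0.244  0.0393 0.946 ]
turn [-7.300e-03  1.707e-01 -1.000e-04] j7 -0.06
turn [-2.0000e-04 -3.8293e+00  1.1000e-02] j7 -0.06
```

```bash
python3 -m pendant '{"offset":[[0.06,0.01,0.25],[0.12,0.02,0.5],[0.18,0.03,0.75],[0.244,0.035,0.946],[0.244,0.035,0.946],[0.244,0.035,0.946]],"turn":[[-0.007,0.1,0],[-0.007,0.171,0],[-0.007,0.171,0],[-0.007,0.171,0],[-0.007,0.171,0],[-0.007,0.171,0]]}'
python3 - <<'E'
from h import *
a=shot("wrist")
P=cloud(a[2],a[1]);z=P[...,2];q=P[(a[1]>0)&(z>.10)&(z<.16)&(np.hypot(P[...,0]-.5345,P[...,1]-.009)<.045)]
print("bow",len(q),cv2.minAreaRect(q[:,:2].astype(np.float32)),np.percentile(q[:,2],[50,98]))
rel([.5345,.009,.1025],np.radians(-24))
E
```

```text
clock: 17.58
position: [0.5338, 0.008, 0.1997]
ee_rot: [0.692, -0.148, 0.147, -0.691]
ft_force: [0.7, -0.1, 0.3]
grip_width: 1.002
bow 1456 ((0.5355045795440674, 0.009586375206708908), (0.061403822153806686, 0.013958441093564034), 66.3145523071289) [0.14168209 0.14330325]
t 17.62 p [0.5338 0.0077 0.2001] F [-0.6 -1.3 -0.2] M [-0.03 -0.   -0.  ] g 1.002
[[ 0.913 -0.001  0.408]
 [-0.408 -0.001  0.913]
 [-0.001 -1.    -0.001]]
offset [0.001  0.4879 0.0079]
turn [ 0.0014 -0.0024 -0.0014] j7 -0.42
turn [2.2000e-03 3.9976e+00 2.2000e-03] j7 -0.42
```

Key undisturbed. Descending and gripping it.

```bash
python3 -m pendant '{"offset":[[0.001,0.15,0.008],[0.001,0.35,0.008],[0.001,0.46,0.008],[0.001,0.486,0.008],[0.001,0.486,0.008]],"turn":[[0,0,0],[0,0,0],[0,0,0],[0,0,0],[0,0,0]]}' 100
python3 -m pendant '{"offset":[[0,0,0],[0,0,0],[0,0,0],[0,0,0],[0,0,0],[0,0,0]],"turn":[[0,0,0],[0,0,0],[0,0,0],[0,0,0],[0,0,0],[0,0,0]]}' 0 60
python3 -c "
from h import *
rel([.5343,.0088,.1028],np.radians(69.5+4))"
```

```text
clock: 18.25
position: [0.5346, 0.0084, 0.1034]
ee_rot: [0.692, -0.148, 0.148, -0.691]
ft_force: [0.0, -0.1, 1.1]
grip_width: 1.002
clock: 19.0
position: [0.5344, 0.0086, 0.1036]
ee_rot: [0.692, -0.148, 0.147, -0.691]
ft_force: [-3.2, 1.5, 5.3]
grip_width: 0.156
t 19.0 p [0.5344 0.0086 0.1036] F [-3.2  1.5  5.3] M [0.22 0.76 0.11] g 0.156
[[ 0.912 -0.002  0.409]
 [-0.409 -0.     0.912]
 [-0.001 -1.    -0.001]]
offset [-0.0008  0.0041  0.0008]
turn [-8.00e-04 -2.17e+00 -2.10e-03] j7 -0.35
turn [ 2.10e-03  1.83e+00 -8.00e-04] j7 -0.35
```

```bash
python3 -m pendant '{"offset":[[0,0.002,0],[0,0.002,0],[0,0.002,0],[0,0.002,0],[0,0.002,0],[0,0.002,0],[0,0.002,0]],"turn":[[0,-0.17,0],[0,-0.34,0],[0,-0.51,0],[0,-0.68,0],[0,-0.85,0],[0,-1,0],[0,-1,0]]}'
python3 -m pendant '{"offset":[[0,0.002,0],[0,0.002,0],[0,0.002,0],[0,0.002,0],[0,0.002,0],[0,0.002,0],[0,0.002,0]],"turn":[[0,-0.17,0],[0,-0.34,0],[0,-0.51,0],[0,-0.68,0],[0,-0.85,0],[0,-1,0],[0,-1,0]]}'
python3 -c "
from h import *
rel([.5343,.0088,.1028],np.radians(69.5+4))"
```

```text
clock: 19.88
position: [0.5346, 0.0086, 0.1036]
ee_rot: [-0.695, -0.128, 0.128, 0.696]
ft_force: [-1.4, 1.0, 5.2]
grip_width: 0.153
clock: 20.75
position: [0.5349, 0.0088, 0.1036]
ee_rot: [-0.593, -0.384, 0.384, 0.594]
ft_force: [-2.5, 0.9, 5.7]
grip_width: 0.155
t 20.75 p [0.5349 0.0088 0.1036] F [-2.5  0.9  5.7] M [0.25 0.43 0.03] g 0.155
[[ 0.409 -0.    -0.912]
 [ 0.912  0.001  0.409]
 [ 0.    -1.     0.001]]
offset [-0.0013  0.0042  0.0025]
turn [-0.0009 -0.1701  0.0007] j7 1.15
turn [-1.0000e-03  3.8299e+00 -1.3000e-03] j7 1.15
```

```bash
python3 -m pendant '{"offset":[[0,0.002,0],[0,0.002,0],[0,0.002,0]],"turn":[[0,-0.06,0],[0,-0.11,0],[0,-0.11,0]]}'
python3 -c "
from h import *
rel([.5343,.0088,.1028],np.radians(69.5+4))"
python3 -m pendant '{"offset":[[0,0.002,0],[0,0.002,0],[0,0.002,0]],"turn":[[0,-0.03,0],[0,-0.06,0],[0,-0.06,0]]}'
python3 -c "
from h import *
rel([.5343,.0088,.1028],np.radians(69.5+4))"
```

```text
clock: 21.12
position: [0.5349, 0.0088, 0.1036]
ee_rot: [-0.576, -0.409, 0.409, 0.577]
ft_force: [-3.9, 0.2, 7.1]
grip_width: 0.157
t 21.12 p [0.5349 0.0088 0.1036] F [-3.9  0.2  7.1] M [ 0.06  0.65 -0.  ] g 0.157
[[ 0.33  -0.    -0.944]
 [ 0.944  0.001  0.33 ]
 [ 0.001 -1.     0.001]]
offset [-0.001   0.0039  0.003 ]
turn [-0.0008 -0.0621  0.0011] j7 1.24
turn [-1.6000e-03  3.9379e+00 -1.2000e-03] j7 1.24
clock: 21.5
position: [0.535, 0.0088, 0.1036]
ee_rot: [-0.567, -0.422, 0.422, 0.568]
ft_force: [-3.1, 1.0, 5.7]
grip_width: 0.153
t 21.5 p [0.535  0.0088 0.1036] F [-3.1  1.   5.7] M [0.04 0.74 0.06] g 0.153
[[ 0.287 -0.    -0.958]
 [ 0.958  0.001  0.287]
 [ 0.001 -1.     0.001]]
offset [-0.0011  0.004   0.0033]
turn [-0.0008 -0.0043  0.0015] j7 1.28
turn [-2.3000e-03  3.9957e+00 -1.3000e-03] j7 1.28
```

```bash
python3 -m pendant '{"offset":[[0,0.002,0],[0,0.002,0],[0,0.002,0]],"turn":[[0,-0.03,0],[0,-0.03,0],[0,-0.03,0]]}'
python3 -c "
from h import *
rel([.5343,.0088,.1028],np.radians(69.5+4))"
```

```text
clock: 21.88
position: [0.535, 0.0088, 0.1036]
ee_rot: [-0.562, -0.428, 0.428, 0.563]
ft_force: [-3.2, -0.5, 7.6]
grip_width: 0.154
t 21.88 p [0.535  0.0088 0.1036] F [-3.2 -0.5  7.6] M [0.09 0.77 0.03] g 0.154
[[ 0.267 -0.    -0.964]
 [ 0.964  0.001  0.267]
 [ 0.001 -1.     0.001]]
offset [-0.001   0.0039  0.0032]
turn [-0.0009  0.0232  0.0017] j7 1.3
turn [ 2.6000e-03 -3.9768e+00  1.5000e-03] j7 1.3
```

```bash
python3 -m pendant '{"offset":[[0,0,0],[0,0,0],[0,0,0],[0,-0.1,0],[0,-0.3,0],[0,-0.46,0],[0,-0.46,0]],"turn":[[0,0,0],[0,0,0],[0,0,0],[0,0,0],[0,0,0],[0,0,0],[0,0,0]]}' 100
python3 - <<'E'
from h import *
a=shot("wrist");st()
P=cloud(a[2],a[1]);z=P[...,2];q=P[(a[1]>0)&(z>.10)&(z<.16)&(np.hypot(P[...,0]-.5345,P[...,1]-.009)<.045)]
print("bow",len(q),cv2.minAreaRect(q[:,:2].astype(np.float32)),np.percentile(q[:,2],[50,98]))
np.savez("w6.npz",p=a[0],d=a[1],K=a[2][0],k=a[2][1],W=a[2][2])
r=np.hypot(P[...,0]-.5345,P[...,1]-.009);v,u=np.where((r<.042)&(z>.07)&(z<.09));x0,y0=u.min()-5,v.min()-5;print(x0,y0,u.max(),v.max())
g=a[0][y0:y0+110,x0:x0+110];save("w6c",cv2.resize(np.clip(g.astype(int)*2,0,255).astype(np.uint8),None,fx=5,fy=5,interpolation=cv2.INTER_CUBIC))
E
```

```text
clock: 22.75
position: [0.5364, 0.0087, 0.198]
ee_rot: [0.563, 0.43, -0.426, -0.563]
ft_force: [-0.0, 0.1, -0.6]
grip_width: 1.002
t 22.8 p [0.5355 0.0088 0.1962] F [-0.   0.3 -1.2] M [0.04 0.02 0.02] g 0.997
[[ 0.267  0.001 -0.964]
 [ 0.964  0.002  0.267]
 [ 0.002 -1.    -0.001]]
bow 1490 ((0.5344722270965576, 0.008338426239788532), (0.01395383570343256, 0.06110056862235069), 73.8539047241211) [0.14169096 0.14346022]
214 141 294 217
```

View pics/w6c.png

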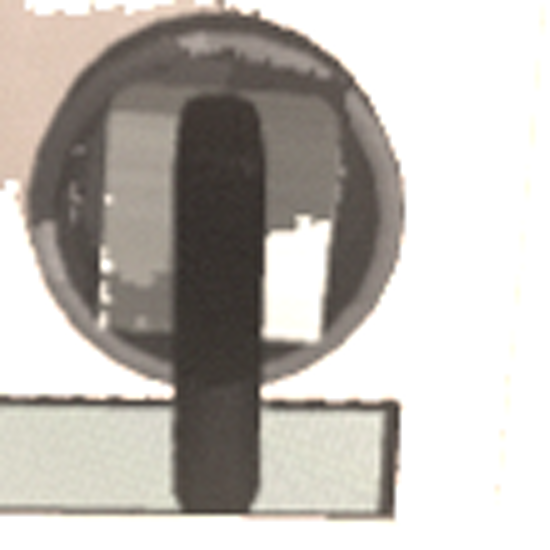

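The key is in, upright, with its top at 0.1417 m. The core edges run from about (107,85) to (100,330) and from (340,95) to (322,340). Comparing the core's angle with the view from before insertion.

Run:
```python
from h import *
for f in("w3","w6"):
    Z=np.load(f+".npz");c=(Z["K"],float(Z["k"]),Z["W"]);P=cloud(c,Z["d"]);z=P[...,2]
    d=P[...,:2]-[.5346,.0085]; print(f)
    # rectified top view at z=.082, 0.25 mm/px, axes rotated to -20deg
    th=np.radians(-20);A=np.array([[np.cos(th),-np.sin(th)],[np.sin(th),np.cos(th)]])
    m=(z>.0795)&(z<.0865)&(np.hypot(d[...,0],d[...,1])<.034);q=d[m]@A
    for ax,nm in((0,"x"),(1,"y")):
        for s in(1,-1):
            b=np.arange(-.015,.0151,.0015);e=[]
            for t in b:
                w=q[abs(q[:,1-ax]-t)<.001]
                if len(w)>5:
                    x=(s*w[:,ax]).max()
                    if .017<x<.027: e.append((t,s*np.percentile(w[:,ax],97 if s>0 else 3)))
            if len(e)>5:
                e=np.array(e);k=np.polyfit(e[:,0],e[:,1],1);r=np.abs(e[:,1]-np.polyval(k,e[:,0]))
                k=np.polyfit(e[r<=np.median(r)*2,0],e[r<=np.median(r)*2,1],1)
                ang=np.degrees(np.arctan(k[0]))*(-1 if ax==0 else 1)
                print(nm,s,len(e),"edge at",k[1].round(4),"yaw",(-20+ang).round(1),"res",r.mean().round(4))
Z=np.load("w6.npz");c=(Z["K"],float(Z["k"]),Z["W"])
w=onz(c,np.array([(107,85),(340,95),(322,340),(100,330)])/5.+[214,141],.082)[:,:2]
print(w.mean(0).round(4),[(round(float(np.linalg.norm(d)),4),round(float(np.degrees(np.arctan2(d[1],d[0]))),1)) for d in np.roll(w,-1,0)-w])
```

```text
w3
x 1 21 edge at 0.021 yaw -18.8 res 0.0005
x -1 21 edge at 0.0212 yaw -20.9 res 0.0003
y 1 21 edge at 0.0209 yaw -17.8 res 0.0004
y -1 21 edge at 0.0207 yaw -18.0 res 0.0003
w6
x 1 9 edge at 0.0204 yaw -18.1 res 0.0004
x -1 11 edge at 0.0207 yaw -20.1 res 0.0003
y 1 21 edge at 0.0206 yaw -19.3 res 0.0002
y -1 21 edge at 0.0214 yaw -19.6 res 0.0003
[0.5334 0.0092] [(0.044, 72.0), (0.0498, -18.0), (0.0444, -108.3), (0.0496, 161.4)]
```

Run:
```python
from h import *
Z=np.load("s.npz")
for n,k,bx in(("scene","a",dict(jar=(170,180,205,225),tray=(230,230,300,300),cal=(365,220,440,285))),("side","b",dict(jar=(200,155,232,200),tray=(165,222,245,275),cal=(265,325,395,380)))):
    s=shot(n)
    for m,(x0,y0,x1,y1) in bx.items():
        A=cv2.cvtColor(Z[k][y0:y1,x0:x1],7).astype(np.float32);B=cv2.cvtColor(s[0][y0:y1,x0:x1],7).astype(np.float32)
        print(n,m,"shift px",np.round(cv2.phaseCorrelate(A,B)[0],2))
st();manip.hand_in()
```

```text
scene jar shift px [-0.04  0.52]
scene tray shift px [-0.01 -0.02]
scene cal shift px [ 0.52 -0.07]
side jar shift px [-0.08  0.52]
side tray shift px [ 0.03 -0.  ]
side cal shift px [0.44 0.03]
t 22.9 p [0.5345 0.0087 0.1946] F [ 0.5 -0.8 -0.4] M [-0.03  0.04  0.04] g 1.002
[[ 0.267 -0.002 -0.964]
 [ 0.964  0.001  0.267]
 [ 0.001 -1.     0.002]]
the job is handed in; nothing more can be done
```

The job is done and handed in at about 23 s of the 64 s allowed. I put the key in the switch, turned it clockwise to the stop and let go. I pressed round, square and bar fully down in that order, then took the key again, turned it back and released it.

**Last checks**
- **Key seating:** the bow top is at 0.1417 m, against 0.142 m expected when the key is fully in.
- **Switch angle:** the core stands at about -19.3°, against about -18.9° before insertion, which is within the measuring noise. I felt no stop on the way back, so the zero position rests on that comparison and on the turn angles. The key itself stands about 3° off the core, within its play.
- **Buttons:** each pressed one reached z of about 0.0635 m (fully down is 0.064 m), at 22, 29 and 39.5 N of vertical force through the fingertips. The bar press at 39.5 N was harder than needed, and about 43 N counting sideways force. The 40 N limit is stated for the arm and gripper body, not the fingers. The cross button was never approached.
- **Tray, jar and caliper:** they look unmoved. The tray shows no shift. The jar and caliper show shifts of about 0.5 pixel, which I take to be rounding from comparing odd-sized image crops; nothing came near them.
- **Robot at hand-in:** clear of everything, with the gripper open above the key.

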